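Walk the parts tray back to the stop board

ROBOT

A 6-joint arm with a two-finger parallel gripper is mounted at the origin on the work surface. World frame = base frame: x ahead of the robot, y to its left, z up, the work surface at z = 0. Lengths are in mm, angles in rad, forces in N, time in s.
With the tool pointing down it reaches from about 275 to 1000 mm from the base axis. Payload 8.4 kg.
Tool frame: the origin (TCP) lies at the very end of the fingers, on their centre line; the grasp point (between the pads) lies 19 mm behind it (r.tcp_to_grasp is the distance from the TCP to the grasp point, in mm); z points along the fingers, y is the line along which they close (so a half turn about z gives the same grasp; the last joint's range is limited). The gripper opens to 85 mm and grips with 20 to 120 N. Pads are 22 mm wide; open, the fingers measure 114 mm over their backs; the gripper's body (76 mm by 85 mm) begins 54 mm behind the grasp point. The pads swing forward as they close: fully open they stand 13 mm farther back than shut.
Start: joints at [1.13, 0.353, 1.633, -0, 1.155, -0.002], TCP at [265.532, 565.792, 231.281] pointing down, gripper open.
Joint ranges: [-2.63, 2.63], [-0.92, 2.1], [0.06, 2.66], [-1.3, 4.44], [0, 2.69], [-3.02, 3.02]. Speed limits (rad/s): [2.22, 2.22, 2.79, 3.14, 3.14, 3.14].

INTERFACE

Orientations are given as [roll, pitch, yaw] about the fixed x, y, z axes, in that order (R = Rz(yaw) Ry(pitch) Rx(roll)).
In Python, from rig import r gives the robot as it stands. The module is installed in compiled form; this text tells all that it offers.
- The arm moves only by the tool play_rows, never from a script. Its argument "rows" is a list of rows, each an object with "dp": the shift along the tool's x, y, z in units of 40 mm (1.0 is 40 mm), a list of three; "turn": the turn, a rotation vector about the tool's x, y, z in units of 6 degrees (1.0 is 6 degrees), a list of three; "fingers": the closure, from 0 (fully open) to 1 (shut). In form: [{"dp": [tx, ty, tz], "turn": [wx, wy, wz], "fingers": fingers}, ...]. A call has 1 to 5 rows; each row shifts and turns the commanded pose from where the row before left it, along the tool's axes as they then stand; what a row does not reach is not made up. A row lasts 1/12 s, in which the tool goes at most 41.7 mm and 7.16 degrees, less where a joint would pass 70% of its speed; a pose out of reach is approached as far as the arm can. A call is refused whole if a number of a shift passes 1 or a number of a turn 1, either way. A call with a gripper value outside its range is refused whole. The fingers move at their own pace and stop on an object; "force" is the grip in N (left out, the last holds). Time passes only in rows, so rows that do not move let the fingers close. It gives the time, the measured TCP pose, the force, the opening and the grip force at its end, in the units of the state.
- r.sense(): the state, without advancing time (a new reading comes with each control period).
- r.grab_frame(name): name is "scene" or "top" or "wrist"; returns a dict with "pixels" (420x560x3 uint8, red, green, blue), "fx", "fy", "cx", "cy" (pixels), "pose" (4x4, takes a point from camera to world coordinates). Camera axes: x right, y down, z forward; pixel columns grow to the right and rows downward; lengths in mm; the calibration is good to about 2 mm. A picture is of the moment at which its call begins. There is no depth.
- r.sign_off(): hands the job in; it is judged then, once.
The state is a dict: "clock": time; "qpos": joint angles; "qvel": joint speeds; "joint_efforts": joint torques, N m; "eef_pos": TCP position; "tcp_rot": TCP orientation; "contact_force": force on the tool from outside, world axes, zero at the start; "wrist_torque": the same for the moment, N m; "opening": opening from 0.0 (shut) to 1.0 (fully open); "grasp_force": force on a finger pad.
Only numpy, scipy, OpenCV 4.12 (cv2) and the standard library are available. Lean on these libraries where they do the work, as an engineer would, in place of code of your own. Each camera call takes 0.05 s, during which the arm holds its last target. There are 200 camera calls.

TASK

Walk the heavy blue tray of brass elbows forward across the bench, away from the robot, until its far side stands up against the dark stop board and roughly square to it (a gap of a finger's width is fine). Do it by pushing its two near corners in turn, the robot's left corner first, then the right, then the left again and so on, each push swinging the tray about 10 degrees past square with the board before you change corners (the last push need only square it up). Keep the tray flat on the bench, and leave the red tray, the tape roll and the carton where they are.

Things in the scene. Friction and masses are not known exactly. Their poses are not given: they have to be found in the camera images.
- blue_tray: Open blue plastic tray of brass elbow fittings, 105 (x) x 210 (y) x 48 mm high on four feet 4 mm high at (+-34, +-48) mm, about 1.4 kg, sliding with friction (5 to 20 N moves it; let go, it stays). Origin under its centre, at bench level; x points from near wall (white card) to far wall, away from the robot; y to the robot's left. It starts turned 0 to 10 degrees anticlockwise (from above) of square with the stop board.
- left_corner (a point): The blue tray's near left corner (robot's left, +y), on the outside of the near wall at half height: (-52, 105, 24) mm in the tray's frame. Pushing in +x near this end of the wall turns the tray clockwise and advances it: roughly 0.4 degrees of turn and 0.5 to 0.6 mm at its middle for each mm pushed.
- right_corner (a point): The blue tray's near right corner (-y), on the outside of the near wall at half height: (-52, -105, 24) mm in the tray's frame. Pushing here turns the tray anticlockwise as it advances.
- far_edge (a point): Middle of the blue tray's far wall, outside, at half height: (52, 0, 24) mm in the tray's frame. It starts 105 to 125 mm short of the stop board.
- stop_board: Dark wooden board fixed on the bench, 24 (x) x 720 (y) x 45 mm high, running across in front of the robot beyond the trays, turned up to 10 degrees either way. Origin at the centre of its underside; x points straight away from the robot side, square to its faces. Its near face lies at x = -12 mm in its own frame.
- diamond: Small yellow diamond, a 16 mm square plate, fixed on the middle of the stop board's top. Its x axis is turned 45 degrees anticlockwise (seen from above) from the stop board's x axis: 45 degrees between its x axis and the tray's is square; more means the tray is swung clockwise (left corner ahead), less anticlockwise (right corner ahead).
- red_tray: Bystander: red tray of the same size and build, filled with white pipe plugs. Loose; origin at the centre of its underside. It stands beside the blue tray, on either side, with 70 mm or more between them.
- tape_roll: Bystander: brown tape roll lying flat, 90 mm across and 48 mm high, loose, outside one of the trays. Origin at the centre of its underside.
- carton: Bystander: small cardboard carton 80 x 70 x 50 mm, loose, outside the other tray. Origin at the centre of its underside.
Things that resemble listed ones, but are neither listed nor needed, are in the scene too. Leave any purple look-alike of the blue_tray alone.

How it is judged:
By the outcome, as a careful person would: the job done as asked, in the order asked, and still so for the second after the job is handed in, with the robot touching nothing.
It also fails if it takes over 54 s, if anything falls off the work surface, if the arm or the gripper's body presses on something with over 40 N, if the wrist force passes 120 N, or if a joint passes its speed limit or range.

## Working session

There is one attempt and no reset: what is moved stays moved. The work goes in short steps, Python scripts to look and compute and a tool call to move; the robot and the scene stay as the last step left them, time stands still between calls to the robot, and variables do not carry over. Pictures are saved under pics/ and viewed, at most 10 in all, crops included, and the job is handed in when it is done.

Besides the shell and the picture viewer there is one more tool, called after ">>>" by a JSON object that holds its "fn" and its "kwargs", one argument or row to a line. play_rows: Moves the arm, as the interface text tells. Its arguments: {"type":"object","properties":{"rows":{"type":"array"},"force":{"type":"number"}},"required":["rows"]}

```bash
mkdir -p pics
python3 - <<'E'
from rig import r
import cv2
s=r.sense();print(s)
for n in("top","scene"):
    f=r.grab_frame(n);cv2.imwrite(f"pics/{n}0.png",f["pixels"][:,:,::-1]);print(n,f["fx"],f["cx"],f["cy"],f["pose"].round(3).tolist())
E
```

```text
{'clock': 0.0, 'qpos': array([ 1.12959465e+00,  3.53644816e-01,  1.63413309e+00,  2.26639027e-05,
        1.15515647e+00, -2.42120484e-03]), 'qvel': array([-0.00144275, -0.00013983,  0.00215651,  0.00049646,  0.0014434 ,
       -0.00054849]), 'joint_efforts': array([-7.11673074e-04, -6.05251479e+01, -3.42073953e+01, -1.81674013e-04,
        9.23661108e-03,  1.61957743e-06]), 'eef_pos': array([265.33131392, 565.37508   , 230.56418818]), 'tcp_rot': array([-3.14025099e+00, -2.39704748e-05,  2.70280300e+00]), 'contact_force': array([ 0.23139077,  0.21661354, -0.44392491]), 'wrist_torque': array([ 0.00223599, -0.00215259, -0.06906643]), 'grasp_force': 0.0, 'opening': 0.9988079634882711}
top 412.20090208359755 276.57408675597753 206.68388428159133 [[-0.026, -0.983, 0.181, 322.185], [-1.0, 0.025, -0.012, 17.434], [0.007, -0.181, -0.983, 1068.403], [0.0, 0.0, 0.0, 1.0]]
scene 474.23830640438047 281.74236347896925 211.97003774800655 [[-0.534, 0.474, -0.7, 1275.357], [0.845, 0.324, -0.426, 468.009], [0.025, -0.819, -0.573, 672.966], [0.0, 0.0, 0.0, 1.0]]
```

View pics/top0.png

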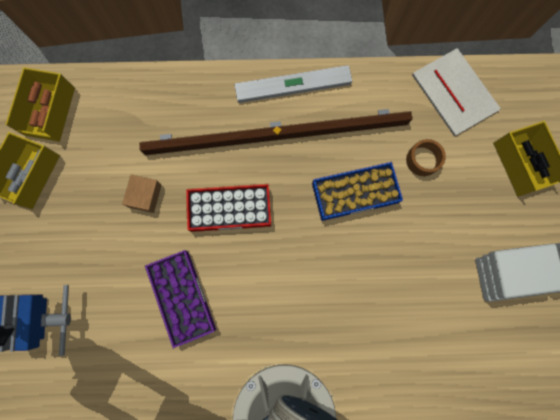

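View pics/scene0.png

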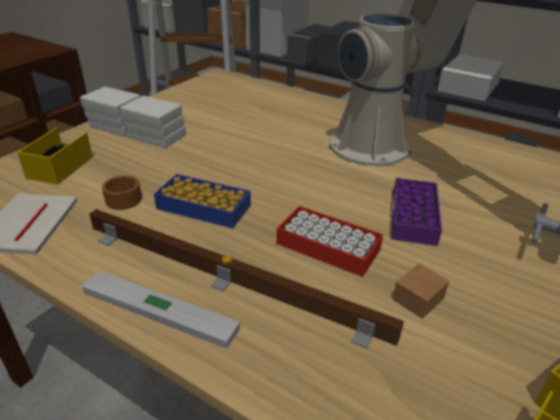

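The top view shows the blue tray of brass elbows at about (358,192), the red tray at (229,208), the tape roll at (426,157), the carton at (142,193) and the board from (145,147) to (410,118) with the diamond at (277,130). Candidates for the tray are blue (358,192) with brass contents and purple (180,298) with purple contents. Blue fits, and I'll confirm it in a crop.

```bash
cat > h.py <<'E'
import numpy as np, cv2
from rig import r
def cast(f,uv,z):
    uv=np.atleast_2d(uv).astype(float);P=f["pose"]
    d=np.c_[(uv[:,0]-f["cx"])/f["fx"],(uv[:,1]-f["cy"])/f["fy"],np.ones(len(uv))]@P[:3,:3].T
    return P[:3,3]+d*((z-P[2,3])/d[:,2])[:,None]
def mask(f,lo,hi):
    return cv2.inRange(cv2.cvtColor(f["pixels"],cv2.COLOR_RGB2HSV),lo,hi)
def big(m,k=9):
    m=cv2.morphologyEx(m,cv2.MORPH_CLOSE,np.ones((k,k)))
    c=max(cv2.findContours(m,cv2.RETR_EXTERNAL,cv2.CHAIN_APPROX_NONE)[0],key=cv2.contourArea)
    return c[:,0,:]
def line(p):   # robust fit; returns heading of line (deg from +y axis, ccw positive) and mid point
    vx,vy,x,y=cv2.fitLine(p[:,:2].astype(np.float32),cv2.DIST_HUBER,0,.01,.01).ravel()
    if vy<0: vx,vy=-vx,-vy
    return np.degrees(np.arctan2(-vx,vy)),np.array([x,y])
def edge(c,far,frac=.12):  # top-most / bottom-most contour pixel per column
    u0,u1=c[:,0].min(),c[:,0].max();m=frac*(u1-u0)
    us=np.arange(int(u0+m),int(u1-m)+1)
    return np.array([[u,(c[c[:,0]==u,1].min()-.5 if far else c[c[:,0]==u,1].max()+.5)] for u in us])
E
python3 - <<'E'
from h import *
f=r.grab_frame("top");px=f["pixels"]
print(cv2.cvtColor(px,cv2.COLOR_RGB2HSV)[[186,216,213,135,130],[316,340,390,200,277]])
cv2.imwrite("pics/crop.png",cv2.resize(px[90:240,130:460],None,fx=2.4,fy=2.4,interpolation=cv2.INTER_CUBIC)[:,:,::-1])
c=big(mask(f,(105,120,40),(125,255,255)),15)
print("blue bbox",cv2.boundingRect(c))
a,m=line(cast(f,edge(c,1),48));print("far",a,m)
b,n=line(cast(f,edge(c,0),4));print("near",b,n)
print("depth",(m-n)@[np.cos(np.radians(a)),np.sin(np.radians(a))])
# corners: left (min u) and right (max u)
print("right rim",cast(f,c[c[:,0].argmax()]+[.5,0],48),"left",cast(f,c[c[:,0].argmin()]-[.5,0],4),cast(f,c[c[:,0].argmin()]-[.5,0],48))
# board: dark brown
mb=mask(f,(0,60,10),(20,255,95));mb[:95]=0;mb[165:]=0;mb[:,:130]=0;mb[:,412:]=0
cb=big(mb,7);print("board bbox",cv2.boundingRect(cb))
a,m=line(cast(f,edge(cb,1,.03),45));print("board far top",a,m)
b,n=line(cast(f,edge(cb,0,.03),0));print("board near foot",b,n,"thick",(m-n)@[np.cos(np.radians(a)),np.sin(np.radians(a))])
md=mask(f,(20,170,150),(32,255,255));md[:120]=0;md[140:]=0;md[:,:260]=0;md[:,295:]=0
v,u=np.nonzero(md);print("diamond",len(u),cast(f,[u.mean(),v.mean()],46))
E
```

```text
[[110 173 130]
 [118  62  66]
 [ 20  96 170]
 [ 17 112 116]
 [ 22 222 187]]
blue bbox (313, 163, 89, 57)
far 11.4349375 [ 599.28503 -195.58847]
near 11.659438 [ 499.483   -202.79988]
depth 99.2507
right rim [[ 519.24658115 -311.08937521   48.        ]] left [[582.37135473 -92.33750079   4.        ]] [[571.61585895 -87.79981463  48.        ]]
board bbox (140, 112, 272, 44)
board far top 5.55792 [723.6024      2.4176452]
board near foot 5.536521 [700.5569      5.6673207] thick 22.622454
diamond 27 [[ 7.15275546e+02 -6.13084914e-01  4.60000000e+01]]
```

View pics/crop.png

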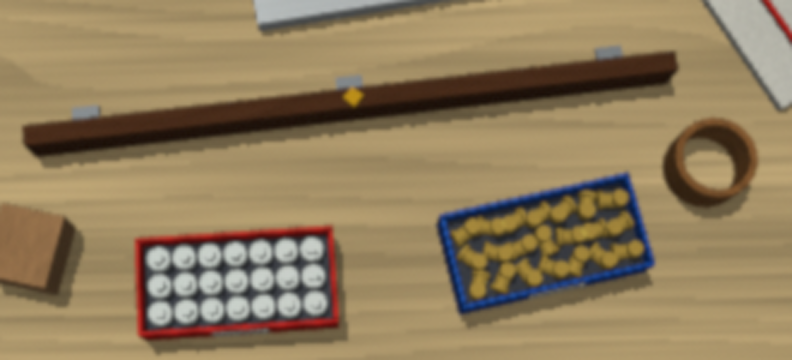

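The crop confirms the blue tray: brass elbows, with the white card on its near wall. It sits about 6° anticlockwise of the board with a gap of about 121 mm. I'll turn the tool to the board frame (tool x = board left, tool y = board forward) and fly over.

>>> {"fn": "play_rows", "kwargs": {
  "rows": [
    {"dp": [0, 0, 0], "turn": [0, 0, 0.99], "fingers": 1},
    {"dp": [0, 0, 0], "turn": [0, 0, 0.99], "fingers": 1},
    {"dp": [0, 0, 0], "turn": [0, 0, 0.99], "fingers": 1},
    {"dp": [0, 0, 0], "turn": [0, 0, 0.99], "fingers": 1},
    {"dp": [0, 0, 0], "turn": [0, 0, 0.99], "fingers": 1}
  ]
}}

```text
clock: 0.57
eef_pos: [265.4, 565.6, 231.0]
tcp_rot: [-3.141, 0.0, 2.179]
contact_force: [0.2, 0.3, -1.1]
opening: 0.302
grasp_force: 0.0
```

>>> {"fn": "play_rows", "kwargs": {
  "rows": [
    {"dp": [0, 0, 0], "turn": [0, 0, 0.99], "fingers": 1},
    {"dp": [0, 0, 0], "turn": [0, 0, 0.99], "fingers": 1},
    {"dp": [0, 0, 0], "turn": [0, 0, 0.99], "fingers": 1},
    {"dp": [0, 0, 0], "turn": [0, 0, 0.99], "fingers": 1},
    {"dp": [0, 0, 0], "turn": [0, 0, 0.99], "fingers": 1}
  ]
}}

```text
clock: 0.98
eef_pos: [265.5, 565.6, 231.0]
tcp_rot: [-3.141, 0.001, 1.661]
contact_force: [-0.8, -0.4, 0.1]
opening: 0.001
grasp_force: 0.0
```

>>> {"fn": "play_rows", "kwargs": {
  "rows": [
    {"dp": [-0.88, 0.13, 0], "turn": [0, 0, 0], "fingers": 1},
    {"dp": [-0.88, 0.13, 0], "turn": [0, 0, 0], "fingers": 1},
    {"dp": [-0.88, 0.13, 0], "turn": [0, 0, 0], "fingers": 1},
    {"dp": [-0.88, 0.13, 0], "turn": [0, 0, 0], "fingers": 1},
    {"dp": [-0.88, 0.13, 0], "turn": [0, 0, 0], "fingers": 1}
  ]
}}

```text
clock: 1.4
eef_pos: [308.1, 391.4, 231.0]
tcp_rot: [-3.141, 0.0, 1.667]
contact_force: [0.9, 0.4, -0.4]
opening: 0.0
grasp_force: 0.0
```

>>> {"fn": "play_rows", "kwargs": {
  "rows": [
    {"dp": [-0.88, 0.13, 0], "turn": [0, 0, 0], "fingers": 1},
    {"dp": [-0.88, 0.13, 0], "turn": [0, 0, 0], "fingers": 1},
    {"dp": [-0.88, 0.13, 0], "turn": [0, 0, 0], "fingers": 1},
    {"dp": [-0.88, 0.13, 0], "turn": [0, 0, 0], "fingers": 1},
    {"dp": [-0.88, 0.13, 0], "turn": [0, 0, 0], "fingers": 1}
  ]
}}

```text
clock: 1.82
eef_pos: [350.7, 218.7, 231.3]
tcp_rot: [3.141, 0.0, 1.666]
contact_force: [1.1, 0.2, 0.1]
opening: 0.001
grasp_force: 0.0
```

>>> {"fn": "play_rows", "kwargs": {
  "rows": [
    {"dp": [-0.88, 0.13, 0], "turn": [0, 0, 0], "fingers": 1},
    {"dp": [-0.88, 0.13, 0], "turn": [0, 0, 0], "fingers": 1},
    {"dp": [-0.88, 0.13, 0], "turn": [0, 0, 0], "fingers": 1},
    {"dp": [-0.88, 0.13, 0], "turn": [0, 0, 0], "fingers": 1},
    {"dp": [-0.88, 0.13, 0], "turn": [0, 0, 0], "fingers": 1}
  ]
}}

```text
clock: 2.23
eef_pos: [393.3, 45.9, 231.4]
tcp_rot: [3.141, -0.0, 1.666]
contact_force: [1.1, 0.7, 0.3]
opening: -0.003
grasp_force: 0.0
```

>>> {"fn": "play_rows", "kwargs": {
  "rows": [
    {"dp": [-0.88, 0.13, 0], "turn": [0, 0, 0], "fingers": 1},
    {"dp": [-0.88, 0.13, 0], "turn": [0, 0, 0], "fingers": 1},
    {"dp": [-0.88, 0.13, 0], "turn": [0, 0, 0], "fingers": 1},
    {"dp": [-0.88, 0.13, 0], "turn": [0, 0, 0], "fingers": 1},
    {"dp": [-0.8, 0.13, 0], "turn": [0, 0, 0], "fingers": 1}
  ]
}}

```text
clock: 2.65
eef_pos: [435.7, -124.1, 231.3]
tcp_rot: [3.141, 0.0, 1.666]
contact_force: [0.7, 1.2, -0.8]
opening: -0.002
grasp_force: 0.0
```

```bash
cat >> h.py <<'E'
B=5.55; nb=np.array([np.cos(np.radians(B)),np.sin(np.radians(B))]); tb=np.array([-nb[1],nb[0]]); FACE=699.
def bf(p): p=np.atleast_2d(p)[:,:2]; return np.c_[p@tb,p@nb].round(1)   # (left, forward) in board frame
def state():
    s=r.sense();print("t",round(s["clock"],2),"tcp lf",bf(s["eef_pos"]),"z",s["eef_pos"][2].round(1),"yaw",np.degrees(s["tcp_rot"][2]).round(2),"F lf",bf(s["contact_force"]),"Fz",s["contact_force"][2].round(1),"open",round(s["opening"],2))
E
python3 - <<'E'
from h import *
state()
from pathlib import Path
# stored first top picture
f=r.grab_frame("top");g=dict(f);g["pixels"]=cv2.imread("pics/top0.png")[:,:,::-1].copy()
m=mask(g,(5,80,20),(18,255,170));m[:,:400]=0;m[:,450:]=0;m[:136]=0;m[180:]=0
c=big(m,9);(u,v),rad=cv2.minEnclosingCircle(c);print("tape px",u,v,rad,"left edge",cast(g,[[u-rad,v],[u+rad,v]],48),bf(cast(g,[[u-rad,v],[u+rad,v]],48)))
m=mask(g,(0,150,80),(6,255,255))|mask(g,(174,150,80),(180,255,255));m[:,300:]=0
c=big(m,9);print("red bbox",cv2.boundingRect(c),bf(cast(g,[[c[:,0].max(),190]],48)))
cv2.imwrite("pics/top1.png",f["pixels"][:,:,::-1])
fs=r.grab_frame("scene");cv2.imwrite("pics/scene1.png",fs["pixels"][:,:,::-1])
cv2.imwrite("pics/both1.png",np.hstack([f["pixels"][90:330,200:460],fs["pixels"][60:300,60:460]])[:,:,::-1])
E
```

```text
t 2.65 tcp lf [[-165.6  421.6]] z 231.3 yaw 95.43 F lf [[1.1 0.8]] Fz -0.8 open -0.0
tape px 425.328125 156.890625 20.270790100097656 left edge [[ 632.27196885 -329.53189029   48.        ]
 [ 629.72322221 -434.42816656   48.        ]] [[-389.1  597.4]
 [-493.3  584.8]]
red bbox (186, 184, 85, 47) [[-32.7 552.9]]
```

View pics/both1.png

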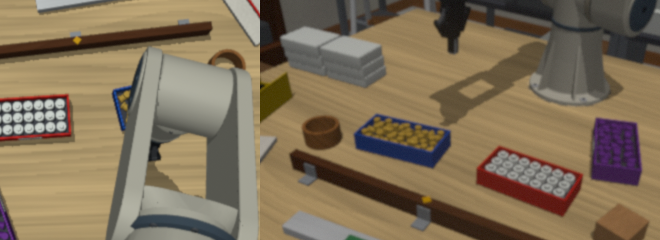

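The hand now hovers behind the tray's left corner. The arm blocks the top view, while the scene view sees the whole tray. I'll track the near rim (z=48) in the scene view and check it against the top measurement, then lower.

```bash
cat >> h.py <<'E'
def tray(f):  # scene view: near rim line -> relative angle to board (ccw +), centre, far-edge gap, corners
    m=mask(f,(105,120,30),(125,255,255));m[:120]=0;m[330:]=0;m[:,:110]=0;m[:,330:]=0
    c=big(m,11);u0,u1=c[:,0].min(),c[:,0].max()
    us=np.arange(int(u0+.33*(u1-u0)),int(u1-.07*(u1-u0)))
    e=np.array([[u,c[c[:,0]==u,1].min()-.5] for u in us])
    p=bf(cast(f,e,48))
    for k in range(4):
        vx,vy,x,y=cv2.fitLine(p.astype(np.float32),cv2.DIST_HUBER,0,.01,.01).ravel()
        d=np.abs((p-[x,y])@[-vy,vx]); p=p[d<max(2.5,1.5*np.median(d))]
    if vx<0: vx,vy=-vx,-vy
    q=c[c[:,0]>=u1-1];L=bf(cast(f,[u1+.5,q[:,1].min()],48))[0]
    t=np.array([vx,vy]);n=np.array([vy*-1,vx])
    ang=np.degrees(np.arctan2(-(-vy),vx)) # left axis tilts toward -forward for ccw
    s=(L-[x,y])@t;L=np.array([x,y])+s*t; C=L-105*t+52.5*n
    fe=C+52.5*n
    print("scene tray: rel ccw deg",round(-ang,2),"inl",len(p),"left corner",L.round(1),"right",(L-210*t).round(1),"centre",C.round(1),"far mid gap",round(FACE-fe[1],1),"bbox",cv2.boundingRect(c))
E
python3 - <<'E'
from h import *
f=r.grab_frame("scene");tray(f)
print("top est: left",bf([[474.7,-106.7]]),"right",bf([[516.5,-312.4]]),"centre",bf([[547,-199]]))
E
```

```text
scene tray: rel ccw deg 7.94 inl 36 left corner [-144.   565.5] right [-352.   594.5] centre [-240.7  632. ] far mid gap 15.0 bbox (155, 190, 94, 37)
top est: left [[-152.1  462.2]] right [[-360.9  483.9]] centre [[-251.   525.2]]
```

>>> {"fn": "play_rows", "kwargs": {
  "rows": [
    {"dp": [0, 0, 0.9], "turn": [0, 0, 0], "fingers": 1},
    {"dp": [0, 0, 0.9], "turn": [0, 0, 0], "fingers": 1},
    {"dp": [0, 0, 0.9], "turn": [0, 0, 0], "fingers": 1},
    {"dp": [0, 0, 0.9], "turn": [0, 0, 0], "fingers": 1},
    {"dp": [0, 0, 0.9], "turn": [0, 0, 0], "fingers": 1}
  ]
}}

```text
clock: 3.22
eef_pos: [435.3, -120.7, 50.1]
tcp_rot: [3.141, -0.0, 1.667]
contact_force: [1.4, -0.4, -0.8]
opening: -0.001
grasp_force: 0.0
```

>>> {"fn": "play_rows", "kwargs": {
  "rows": [
    {"dp": [0, 0, 0.7], "turn": [0, 0, 0], "fingers": 1},
    {"dp": [0, 0, 0.2], "turn": [0, 0, 0], "fingers": 1},
    {"dp": [0, 0, 0], "turn": [0, 0, 0], "fingers": 1}
  ]
}}

```text
clock: 3.47
eef_pos: [433.9, -120.6, 13.7]
tcp_rot: [-3.137, -0.002, 1.667]
contact_force: [-1.0, -0.3, 0.5]
opening: 0.001
grasp_force: 0.0
```

The fitted line is the far rim, not the near one: its corner at (-144,565) matches the far-left corner expected from the top view. I'll check the mask before relying on it.

Run:
```python
from h import *
state()
f=r.grab_frame("scene")
px=f["pixels"][150:250,120:290]
m=mask(f,(105,120,30),(125,255,255))[150:250,120:290]
o=np.hstack([cv2.resize(px,None,fx=2.35,fy=4,interpolation=cv2.INTER_NEAREST) if 0 else px,cv2.merge([m]*3)])
cv2.imwrite("pics/m.png",cv2.resize(o,None,fx=2.3,fy=2.3,interpolation=cv2.INTER_NEAREST)[:,:,::-1])
```

```text
t 3.47 tcp lf [[-162.   420.2]] z 13.7 yaw 95.51 F lf [[-0.2 -1. ]] Fz 0.5 open 0.0
```

View pics/m.png

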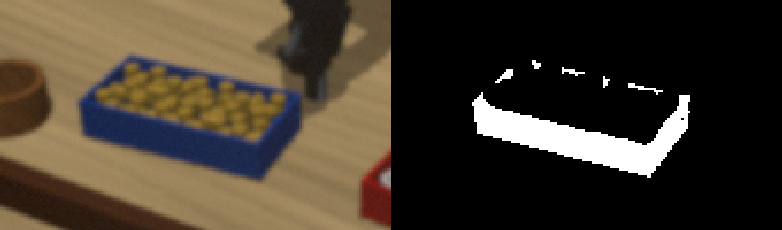

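The mask shows the far wall as a solid band from (155,192)–(235,215) in full-picture pixels, with the fingers just behind the left corner. I'll fit its lower edge (z=4) and upper edge (z=48) per column.

```bash
python3 - <<'E'
s=open('h.py').read();s=s[:s.index("def tray(f)")]
s+='''
def fitl(p):
    for k in range(4):
        vx,vy,x,y=cv2.fitLine(p.astype(np.float32),cv2.DIST_HUBER,0,.01,.01).ravel()
        d=np.abs((p-[x,y])@[-vy,vx]); p=p[d<max(2.,2*np.median(d))]
    if vx<0: vx,vy=-vx,-vy
    return np.degrees(np.arctan2(vy,vx)),np.array([x,y]),len(p)
def tray(f,save=None):  # scene view: far wall band; rel angle ccw + (left axis = -y tray tilt)
    m=mask(f,(105,120,30),(125,255,255));m[:120]=0;m[340:]=0;m[:,:100]=0;m[:,340:]=0
    n,l,st,_=cv2.connectedComponentsWithStats(m);k=1+st[1:,4].argmax();m=l==k
    v,u=np.nonzero(m);ub=u[v==v.max()].mean()
    us=np.arange(u.min()+5,int(ub)-4)
    bot=np.array([[a,v[u==a].max()+.5] for a in us]);top=[]
    for a,b in bot:   # climb the solid band from its lower edge
        w=int(b-.5)
        while m[w-1,int(a)]: w-=1
        top.append([a,w-.5])
    for nm,e,z in(("foot",bot,4),("rim",np.array(top),48)):
        p=bf(cast(f,e,z));a,c,k=fitl(p);t=np.array([np.cos(np.radians(a)),np.sin(np.radians(a))])
        L=bf(cast(f,[ub+.5,np.interp(ub,e[:,0],e[:,1])+(ub-us[-1])*np.polyfit(e[:,0],e[:,1],1)[0]],z))[0]
        L=c+((L-c)@t)*t;M=L-105*t
        print(nm,"rel ccw",round(-a,2),"n",k,"farL",L.round(1),"mid",M.round(1),"gap mid",round(FACE-M[1],1),"nearL",(L+105*np.array([t[1],-t[0]])).round(1),"nearR",(L-210*t+105*np.array([t[1],-t[0]])).round(1))
    if save: cv2.imwrite("pics/"+save,f["pixels"][:,:,::-1])
'''
open('h.py','w').write(s)
E
python3 - <<'E'
from h import *
tray(r.grab_frame("scene"))
E
```

```text
foot rel ccw 6.11 n 67 farL [-151.1  563.1] mid [-255.5  574.3] gap mid 124.7 nearL [-162.3  458.7] nearR [-371.1  481.1]
rim rel ccw 6.16 n 55 farL [-145.1  567.8] mid [-249.5  579. ] gap mid 120.0 nearL [-156.4  463.4] nearR [-365.1  485.9]
```

Both edges agree on +6.1° and a gap of about 121 mm. I'll shift 6 mm inward and start the first left push.

>>> {"fn": "play_rows", "kwargs": {
  "rows": [
    {"dp": [-0.15, 0.1, 0], "turn": [0, 0, 0], "fingers": 1},
    {"dp": [0, 0.2, 0], "turn": [0, 0, 0], "fingers": 1},
    {"dp": [0, 0.2, 0], "turn": [0, 0, 0], "fingers": 1},
    {"dp": [0, 0.2, 0], "turn": [0, 0, 0], "fingers": 1},
    {"dp": [0, 0.2, 0], "turn": [0, 0, 0], "fingers": 1}
  ]
}}

```text
clock: 3.98
eef_pos: [471.0, -123.9, 15.6]
tcp_rot: [-3.138, -0.001, 1.666]
contact_force: [-12.0, 3.1, 6.5]
opening: 0.002
grasp_force: 5.2
```

>>> {"fn": "play_rows", "kwargs": {
  "rows": [
    {"dp": [0, 0.2, 0], "turn": [0, 0, 0], "fingers": 1},
    {"dp": [0, 0.2, 0], "turn": [0, 0, 0], "fingers": 1},
    {"dp": [0, 0.1, 0], "turn": [0, 0, 0], "fingers": 1}
  ]
}}

```text
clock: 4.23
eef_pos: [490.7, -121.4, 15.0]
tcp_rot: [-3.137, -0.002, 1.666]
contact_force: [-6.4, 3.5, -0.6]
opening: -0.0
grasp_force: 3.3
```

```bash
python3 -c "
from h import *
state();tray(r.grab_frame('scene'))"
```

```text
t 4.23 tcp lf [[-168.3  476.6]] z 15.0 yaw 95.46 F lf [[ 4.1 -6. ]] Fz -0.6 open -0.0
foot rel ccw -3.91 n 58 farL [-166.   591.7] mid [-270.7  584.6] gap mid 114.4 nearL [-158.8  487. ] nearR [-368.3  472.7]
rim rel ccw -3.32 n 50 farL [-161.  595.] mid [-265.8  588.9] gap mid 110.1 nearL [-154.9  490.1] nearR [-364.5  478. ]
```

Now about −3.6°, so roughly 15 mm more.

>>> {"fn": "play_rows", "kwargs": {
  "rows": [
    {"dp": [0, 0.2, 0], "turn": [0, 0, 0], "fingers": 1},
    {"dp": [0, 0.15, 0], "turn": [0, 0, 0], "fingers": 1},
    {"dp": [0, 0, 0], "turn": [0, 0, 0], "fingers": 1}
  ]
}}

```text
clock: 4.53
eef_pos: [505.5, -120.3, 15.0]
tcp_rot: [-3.139, -0.001, 1.666]
contact_force: [-4.1, 3.3, -0.4]
opening: -0.0
grasp_force: 2.0
```

```bash
python3 -c "
from h import *
state();tray(r.grab_frame('scene'))"
```

```text
t 4.53 tcp lf [[-168.6  491.5]] z 15.0 yaw 95.47 F lf [[ 3.7 -3.8]] Fz -0.4 open -0.0
foot rel ccw -9.71 n 50 farL [-173.3  607.7] mid [-276.8  590. ] gap mid 109.0 nearL [-155.6  504.2] nearR [-362.6  468.8]
rim rel ccw -9.02 n 47 farL [-168.   611.1] mid [-271.7  594.7] gap mid 104.3 nearL [-151.5  507.4] nearR [-358.9  474.5]
```

>>> {"fn": "play_rows", "kwargs": {
  "rows": [
    {"dp": [0, 0.06, 0], "turn": [0, 0, 0], "fingers": 1},
    {"dp": [0, 0, 0], "turn": [0, 0, 0], "fingers": 1},
    {"dp": [0, -0.5, 0], "turn": [0, 0, 0], "fingers": 1},
    {"dp": [0, -0.85, 0], "turn": [0, 0, 0], "fingers": 1},
    {"dp": [-0.5, 0, 0], "turn": [0, 0, 0], "fingers": 1}
  ]
}}

```text
clock: 5.0
eef_pos: [449.3, -143.2, 14.3]
tcp_rot: [-3.133, -0.004, 1.668]
contact_force: [-0.9, 0.8, -1.3]
opening: -0.001
grasp_force: 0.0
```

>>> {"fn": "play_rows", "kwargs": {
  "rows": [
    {"dp": [-0.85, 0, 0], "turn": [0, 0, 0], "fingers": 1},
    {"dp": [-0.85, 0, 0], "turn": [0, 0, 0], "fingers": 1},
    {"dp": [-0.85, 0, 0], "turn": [0, 0, 0], "fingers": 1},
    {"dp": [-0.85, 0, 0], "turn": [0, 0, 0], "fingers": 1},
    {"dp": [-0.5, 0, 0], "turn": [0, 0, 0], "fingers": 1}
  ]
}}

```text
clock: 5.42
eef_pos: [473.1, -305.3, 16.1]
tcp_rot: [3.139, 0.003, 1.665]
contact_force: [0.1, -0.6, -1.0]
opening: -0.001
grasp_force: 0.0
```

```bash
python3 -c "
from h import *
state();tray(r.grab_frame('scene'))
f=r.grab_frame('top');c=big(mask(f,(105,120,40),(125,255,255)),15);print(cv2.boundingRect(c),bf(cast(f,edge(c,1),48))[::10])"
```

```text
t 5.42 tcp lf [[-349.6  441.4]] z 16.1 yaw 95.4 F lf [[-0.6  0.1]] Fz -1.0 open -0.0
foot rel ccw -10.12 n 52 farL [-175.   608.6] mid [-278.4  590.2] gap mid 108.8 nearL [-156.5  505.3] nearR [-363.3  468.4]
rim rel ccw -9.41 n 48 farL [-166.9  612. ] mid [-270.5  594.8] gap mid 104.2 nearL [-149.7  508.4] nearR [-356.9  474.1]
(15, 296, 31, 54) [[601.7 353.8]
 [577.7 365. ]
 [553.9 362. ]]
```

>>> {"fn": "play_rows", "kwargs": {
  "rows": [
    {"dp": [0.1, 0.2, 0], "turn": [0, 0, 0], "fingers": 1},
    {"dp": [0, 0.2, 0], "turn": [0, 0, 0], "fingers": 1},
    {"dp": [0, 0.2, 0], "turn": [0, 0, 0], "fingers": 1},
    {"dp": [0, 0.2, 0], "turn": [0, 0, 0], "fingers": 1},
    {"dp": [0, 0.2, 0], "turn": [0, 0, 0], "fingers": 1}
  ]
}}

```text
clock: 5.93
eef_pos: [510.6, -292.4, 15.0]
tcp_rot: [-3.139, -0.0, 1.668]
contact_force: [-6.3, -5.6, 0.7]
opening: -0.001
grasp_force: 3.3
```

>>> {"fn": "play_rows", "kwargs": {
  "rows": [
    {"dp": [0, 0.2, 0], "turn": [0, 0, 0], "fingers": 1},
    {"dp": [0, 0.2, 0], "turn": [0, 0, 0], "fingers": 1},
    {"dp": [0, 0.1, 0], "turn": [0, 0, 0], "fingers": 1}
  ]
}}

```text
clock: 6.18
eef_pos: [531.3, -290.7, 15.1]
tcp_rot: [-3.14, 0.0, 1.668]
contact_force: [-7.2, -5.2, -0.7]
opening: -0.002
grasp_force: 3.3
```

```bash
python3 -c "
from h import *
state();tray(r.grab_frame('scene'))"
```

```text
t 6.18 tcp lf [[-340.7  500.7]] z 15.1 yaw 95.59 F lf [[-4.5 -7.7]] Fz -0.7 open -0.0
foot rel ccw 3.44 n 66 farL [-152.6  603.9] mid [-257.4  610.2] gap mid 88.8 nearL [-158.9  499.1] nearR [-368.5  511.7]
rim rel ccw 3.83 n 54 farL [-147.7  607. ] mid [-252.4  614. ] gap mid 85.0 nearL [-154.7  502.3] nearR [-364.2  516.3]
```

>>> {"fn": "play_rows", "kwargs": {
  "rows": [
    {"dp": [0, 0.2, 0], "turn": [0, 0, 0], "fingers": 1},
    {"dp": [0, 0.2, 0], "turn": [0, 0, 0], "fingers": 1},
    {"dp": [0, 0, 0], "turn": [0, 0, 0], "fingers": 1}
  ]
}}

```text
clock: 6.48
eef_pos: [547.9, -289.0, 15.2]
tcp_rot: [-3.141, 0.0, 1.668]
contact_force: [-1.0, -1.1, 0.4]
opening: -0.003
grasp_force: 0.3
```

```bash
python3 -c "
from h import *
state();tray(r.grab_frame('scene'))"
```

```text
t 6.48 tcp lf [[-340.7  517.4]] z 15.2 yaw 95.57 F lf [[-1.  -1.1]] Fz 0.4 open -0.0
foot rel ccw 9.9 n 68 farL [-142.4  599.6] mid [-245.9  617.6] gap mid 81.4 nearL [-160.5  496.1] nearR [-367.4  532.2]
rim rel ccw 10.22 n 57 farL [-137.9  602.1] mid [-241.2  620.7] gap mid 78.3 nearL [-156.5  498.7] nearR [-363.2  536. ]
```

+10.0° with a gap of about 80 mm. Next is the left corner again.

>>> {"fn": "play_rows", "kwargs": {
  "rows": [
    {"dp": [0, -0.5, 0], "turn": [0, 0, 0], "fingers": 1},
    {"dp": [0, -0.8, 0], "turn": [0, 0, 0], "fingers": 1},
    {"dp": [0.5, 0, 0], "turn": [0, 0, 0], "fingers": 1},
    {"dp": [0.85, 0, 0], "turn": [0, 0, 0], "fingers": 1},
    {"dp": [0.85, 0, 0], "turn": [0, 0, 0], "fingers": 1}
  ]
}}

```text
clock: 6.95
eef_pos: [486.4, -206.7, 15.5]
tcp_rot: [3.14, 0.0, 1.664]
contact_force: [0.6, 0.1, 0.3]
opening: -0.002
grasp_force: 0.0
```

>>> {"fn": "play_rows", "kwargs": {
  "rows": [
    {"dp": [0.85, 0, 0], "turn": [0, 0, 0], "fingers": 1},
    {"dp": [0.8, 0, 0], "turn": [0, 0, 0], "fingers": 1},
    {"dp": [0, 0, 0], "turn": [0, 0, 0], "fingers": 1},
    {"dp": [0, 0.2, 0], "turn": [0, 0, 0], "fingers": 1},
    {"dp": [0, 0.2, 0], "turn": [0, 0, 0], "fingers": 1}
  ]
}}

```text
clock: 7.37
eef_pos: [497.4, -140.0, 15.7]
tcp_rot: [3.14, 0.0, 1.667]
contact_force: [0.5, -0.9, -0.2]
opening: -0.004
grasp_force: 0.0
```

>>> {"fn": "play_rows", "kwargs": {
  "rows": [
    {"dp": [0, 0.2, 0], "turn": [0, 0, 0], "fingers": 1},
    {"dp": [0, 0.2, 0], "turn": [0, 0, 0], "fingers": 1},
    {"dp": [0, 0.2, 0], "turn": [0, 0, 0], "fingers": 1},
    {"dp": [0, 0.2, 0], "turn": [0, 0, 0], "fingers": 1},
    {"dp": [0, 0.2, 0], "turn": [0, 0, 0], "fingers": 1}
  ]
}}

```text
clock: 7.78
eef_pos: [532.9, -136.1, 14.2]
tcp_rot: [-3.134, -0.003, 1.665]
contact_force: [-12.1, 5.4, 6.0]
opening: -0.002
grasp_force: 5.8
```

```bash
python3 -c "
from h import *
state();tray(r.grab_frame('scene'))"
```

```text
t 7.78 tcp lf [[-187.   517.3]] z 14.2 yaw 95.38 F lf [[  6.5 -11.5]] Fz 6.0 open -0.0
foot rel ccw 0.37 n 65 farL [-156.   631.9] mid [-261.   632.6] gap mid 66.4 nearL [-156.7  526.9] nearR [-366.7  528.3]
rim rel ccw 0.57 n 50 farL [-150.3  634.7] mid [-255.3  635.7] gap mid 63.3 nearL [-151.3  529.7] nearR [-361.3  531.8]
```

>>> {"fn": "play_rows", "kwargs": {
  "rows": [
    {"dp": [0, 0.2, 0], "turn": [0, 0, 0], "fingers": 1},
    {"dp": [0, 0.2, 0], "turn": [0, 0, 0], "fingers": 1},
    {"dp": [0, 0.2, 0], "turn": [0, 0, 0], "fingers": 1},
    {"dp": [0, 0, 0], "turn": [0, 0, 0], "fingers": 1}
  ]
}}

```text
clock: 8.17
eef_pos: [559.6, -134.2, 14.5]
tcp_rot: [-3.138, -0.002, 1.665]
contact_force: [-4.0, 3.2, -0.8]
opening: -0.001
grasp_force: 2.2
```

```bash
python3 -c "
from h import *
state();tray(r.grab_frame('scene'))"
```

```text
t 8.17 tcp lf [[-187.7  544. ]] z 14.5 yaw 95.39 F lf [[ 3.6 -3.7]] Fz -0.8 open -0.0
foot rel ccw -9.37 n 47 farL [-170.8  663.9] mid [-274.4  646.8] gap mid 52.2 nearL [-153.7  560.3] nearR [-360.8  526.1]
rim rel ccw -9.2 n 52 farL [-158.9  667.9] mid [-262.6  651.1] gap mid 47.9 nearL [-142.2  564.2] nearR [-349.5  530.6]
```

>>> {"fn": "play_rows", "kwargs": {
  "rows": [
    {"dp": [0, 0.06, 0], "turn": [0, 0, 0], "fingers": 1},
    {"dp": [0, 0, 0], "turn": [0, 0, 0], "fingers": 1},
    {"dp": [0, -0.6, 0], "turn": [0, 0, 0], "fingers": 1},
    {"dp": [0, -0.8, 0], "turn": [0, 0, 0], "fingers": 1},
    {"dp": [-0.5, 0, 0], "turn": [0, 0, 0], "fingers": 1}
  ]
}}

```text
clock: 8.63
eef_pos: [501.6, -157.2, 13.8]
tcp_rot: [-3.134, -0.004, 1.666]
contact_force: [-0.9, -0.7, -0.8]
opening: -0.001
grasp_force: 0.0
```

>>> {"fn": "play_rows", "kwargs": {
  "rows": [
    {"dp": [-0.8, 0, 0], "turn": [0, 0, 0], "fingers": 1},
    {"dp": [-0.8, 0, 0], "turn": [0, 0, 0], "fingers": 1},
    {"dp": [-0.8, 0, 0], "turn": [0, 0, 0], "fingers": 1},
    {"dp": [-0.6, 0, 0], "turn": [0, 0, 0], "fingers": 1},
    {"dp": [0, 0, 0], "turn": [0, 0, 0], "fingers": 1}
  ]
}}

```text
clock: 9.05
eef_pos: [522.0, -284.4, 15.9]
tcp_rot: [3.138, 0.003, 1.662]
contact_force: [-0.8, -0.2, 0.1]
opening: -0.003
grasp_force: 0.0
```

```bash
python3 -c "
from h import *
state();tray(r.grab_frame('scene'))"
```

```text
t 9.05 tcp lf [[-333.6  492. ]] z 15.9 yaw 95.25 F lf [[-0.2 -0.8]] Fz 0.1 open -0.0
foot rel ccw -9.63 n 49 farL [-171.1  664.6] mid [-274.6  647. ] gap mid 52.0 nearL [-153.5  561.1] nearR [-360.6  526. ]
rim rel ccw -9.58 n 52 farL [-159.2  669.1] mid [-262.8  651.7] gap mid 47.3 nearL [-141.7  565.6] nearR [-348.8  530.7]
```

>>> {"fn": "play_rows", "kwargs": {
  "rows": [
    {"dp": [0, 0.2, 0], "turn": [0, 0, 0], "fingers": 1},
    {"dp": [0, 0.2, 0], "turn": [0, 0, 0], "fingers": 1},
    {"dp": [0, 0.2, 0], "turn": [0, 0, 0], "fingers": 1},
    {"dp": [0, 0.2, 0], "turn": [0, 0, 0], "fingers": 1},
    {"dp": [0, 0.2, 0], "turn": [0, 0, 0], "fingers": 1}
  ]
}}

```text
clock: 9.52
eef_pos: [559.0, -274.1, 15.0]
tcp_rot: [-3.138, -0.0, 1.668]
contact_force: [-8.6, -6.9, 4.3]
opening: -0.003
grasp_force: 4.8
```

>>> {"fn": "play_rows", "kwargs": {
  "rows": [
    {"dp": [0, 0.2, 0], "turn": [0, 0, 0], "fingers": 1},
    {"dp": [0, 0.2, 0], "turn": [0, 0, 0], "fingers": 1},
    {"dp": [0, 0.2, 0], "turn": [0, 0, 0], "fingers": 1},
    {"dp": [0, 0, 0], "turn": [0, 0, 0], "fingers": 1}
  ]
}}

```text
clock: 9.85
eef_pos: [584.6, -272.0, 15.2]
tcp_rot: [-3.141, 0.0, 1.668]
contact_force: [-1.6, -1.8, -0.6]
opening: 0.001
grasp_force: 0.7
```

```bash
python3 -c "
from h import *
state();tray(r.grab_frame('scene'),'s5.png')
f=r.grab_frame('top');g=cv2.imread('pics/s5.png')
cv2.imwrite('pics/v5.png',np.hstack([cv2.resize(g[170:290,120:320],None,fx=2,fy=2),cv2.resize(f['pixels'][90:210,260:460,::-1],None,fx=2,fy=2)]))"
```

```text
t 9.85 tcp lf [[-327.3  555.6]] z 15.2 yaw 95.55 F lf [[-1.6 -1.8]] Fz -0.6 open 0.0
foot rel ccw 0.0 n 69 farL [-149.9  656.9] mid [-254.9  656.9] gap mid 42.1 nearL [-149.9  551.9] nearR [-359.9  551.9]
rim rel ccw 2.36 n 63 farL [-140.3  666. ] mid [-245.2  670.3] gap mid 28.7 nearL [-144.6  561.1] nearR [-354.4  569.8]
```

View pics/v5.png

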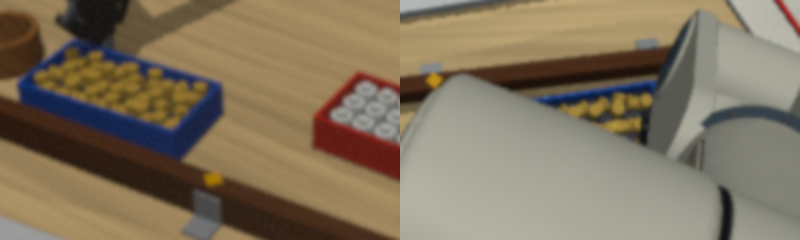

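The scene view (left) shows the tray still flat, with its foot now hidden by the board. I'll use the rim from here: +2.4° with a gap of about 29 mm. The top view (right) shows part of the far rim beside the board.

>>> {"fn": "play_rows", "kwargs": {
  "rows": [
    {"dp": [0, 0.2, 0], "turn": [0, 0, 0], "fingers": 1},
    {"dp": [0, 0.2, 0], "turn": [0, 0, 0], "fingers": 1},
    {"dp": [0, 0.08, 0], "turn": [0, 0, 0], "fingers": 1},
    {"dp": [0, 0, 0], "turn": [0, 0, 0], "fingers": 1}
  ]
}}

```text
clock: 10.28
eef_pos: [602.6, -270.6, 15.1]
tcp_rot: [-3.14, 0.0, 1.667]
contact_force: [-2.3, -3.2, -0.1]
opening: -0.003
grasp_force: 1.5
```

```bash
python3 -c "
from h import *
state();tray(r.grab_frame('scene'))"
```

```text
t 10.28 tcp lf [[-327.6  573.6]] z 15.1 yaw 95.51 F lf [[-3.  -2.6]] Fz -0.1 open -0.0
foot rel ccw -0.04 n 75 farL [-144.1  657. ] mid [-249.1  657. ] gap mid 42.0 nearL [-144.  552.] nearR [-354.   551.9]
rim rel ccw 9.08 n 62 farL [-135.8  662.9] mid [-239.5  679.5] gap mid 19.5 nearL [-152.4  559.2] nearR [-359.8  592.4]
```

>>> {"fn": "play_rows", "kwargs": {
  "rows": [
    {"dp": [0, 0.06, 0], "turn": [0, 0, 0], "fingers": 1},
    {"dp": [0, 0, 0], "turn": [0, 0, 0], "fingers": 1},
    {"dp": [0, -0.5, 0], "turn": [0, 0, 0], "fingers": 1},
    {"dp": [0, -0.8, 0], "turn": [0, 0, 0], "fingers": 1},
    {"dp": [0.5, 0, 0], "turn": [0, 0, 0], "fingers": 1}
  ]
}}

```text
clock: 10.75
eef_pos: [547.3, -256.9, 14.8]
tcp_rot: [-3.139, -0.001, 1.664]
contact_force: [-0.2, 0.8, -0.6]
opening: -0.002
grasp_force: 0.0
```

>>> {"fn": "play_rows", "kwargs": {
  "rows": [
    {"dp": [0.8, 0, 0], "turn": [0, 0, 0], "fingers": 1},
    {"dp": [0.8, 0, 0], "turn": [0, 0, 0], "fingers": 1},
    {"dp": [0.8, 0, 0], "turn": [0, 0, 0], "fingers": 1},
    {"dp": [0.7, 0, 0], "turn": [0, 0, 0], "fingers": 1},
    {"dp": [0, 0, 0], "turn": [0, 0, 0], "fingers": 1}
  ]
}}

```text
clock: 11.17
eef_pos: [538.6, -127.6, 15.2]
tcp_rot: [-3.14, -0.002, 1.669]
contact_force: [0.2, 0.3, -1.0]
opening: -0.001
grasp_force: 0.0
```

```bash
python3 -c "
from h import *
state();tray(r.grab_frame('scene'))
f=r.grab_frame('top');c=mask(f,(105,120,40),(125,255,255));c[:,:290]=0;c[:,420:]=0;c[:100]=0;c[230:]=0;c=big(c,15);print(cv2.boundingRect(c));e=bf(cast(f,edge(c,1,.05),48));print(fitl(e),e[0],e[-1])"
```

```text
t 11.17 tcp lf [[-179.1  523.7]] z 15.2 yaw 95.6 F lf [[0.3 0.2]] Fz -1.0 open -0.0
foot rel ccw 0.06 n 75 farL [-142.2  656.8] mid [-247.2  656.9] gap mid 42.1 nearL [-142.3  551.8] nearR [-352.3  552. ]
rim rel ccw 9.47 n 60 farL [-133.9  662.6] mid [-237.5  679.8] gap mid 19.2 nearL [-151.2  559. ] nearR [-358.3  593.5]
(305, 141, 13, 33)
(np.float32(-13.484304), array([-152.68,  665.6 ], dtype=float32), 12) [-137.2  661.7] [-167.1  669.1]
```

>>> {"fn": "play_rows", "kwargs": {
  "rows": [
    {"dp": [0, 0.2, 0], "turn": [0, 0, 0], "fingers": 1},
    {"dp": [0, 0.2, 0], "turn": [0, 0, 0], "fingers": 1},
    {"dp": [0, 0.2, 0], "turn": [0, 0, 0], "fingers": 1},
    {"dp": [0, 0.2, 0], "turn": [0, 0, 0], "fingers": 1},
    {"dp": [0, 0.2, 0], "turn": [0, 0, 0], "fingers": 1}
  ]
}}

```text
clock: 11.68
eef_pos: [576.7, -128.0, 14.4]
tcp_rot: [-3.134, -0.002, 1.665]
contact_force: [-11.5, 4.4, 5.0]
opening: -0.001
grasp_force: 5.6
```

>>> {"fn": "play_rows", "kwargs": {
  "rows": [
    {"dp": [0, 0.15, 0], "turn": [0, 0, 0], "fingers": 1},
    {"dp": [0, 0, 0], "turn": [0, 0, 0], "fingers": 1}
  ]
}}

```text
clock: 11.85
eef_pos: [584.6, -127.5, 14.4]
tcp_rot: [-3.138, -0.002, 1.665]
contact_force: [-5.2, 2.2, 0.6]
opening: 0.003
grasp_force: 2.0
```

```bash
python3 -c "
from h import *
state();tray(r.grab_frame('scene'))"
```

```text
t 11.85 tcp lf [[-183.4  569.5]] z 14.4 yaw 95.42 F lf [[ 2.7 -5. ]] Fz 0.6 open 0.0
foot rel ccw -0.02 n 76 farL [-149.9  657. ] mid [-254.9  657. ] gap mid 42.0 nearL [-149.9  552. ] nearR [-359.9  551.9]
rim rel ccw 2.73 n 67 farL [-132.3  684.6] mid [-237.2  689.6] gap mid 9.4 nearL [-137.3  579.7] nearR [-347.1  589.7]
```

>>> {"fn": "play_rows", "kwargs": {
  "rows": [
    {"dp": [0, 0.12, 0], "turn": [0, 0, 0], "fingers": 1},
    {"dp": [0, 0.06, 0], "turn": [0, 0, 0], "fingers": 1},
    {"dp": [0, 0, 0], "turn": [0, 0, 0], "fingers": 1}
  ]
}}

```text
clock: 12.15
eef_pos: [590.6, -126.6, 14.3]
tcp_rot: [-3.136, -0.002, 1.665]
contact_force: [-6.3, 5.1, 1.9]
opening: 0.003
grasp_force: 3.4
```

```bash
python3 -c "
from h import *
state();tray(r.grab_frame('scene'))"
```

```text
t 12.15 tcp lf [[-183.1  575.6]] z 14.3 yaw 95.41 F lf [[ 5.7 -5.8]] Fz 1.9 open 0.0
foot rel ccw 0.16 n 74 farL [-154.4  656.6] mid [-259.4  656.9] gap mid 42.1 nearL [-154.7  551.6] nearR [-364.7  552.2]
rim rel ccw 0.42 n 66 farL [-134.7  692.4] mid [-239.7  693.2] gap mid 5.8 nearL [-135.5  587.4] nearR [-345.5  589. ]
```

Square to 0.4° with a gap of about 5 mm. I'll back off, rise and swing clear to verify from above.

>>> {"fn": "play_rows", "kwargs": {
  "rows": [
    {"dp": [0, -0.4, 0], "turn": [0, 0, 0], "fingers": 1},
    {"dp": [0, -0.8, 0], "turn": [0, 0, 0], "fingers": 1},
    {"dp": [0, -0.8, -0.4], "turn": [0, 0, 0], "fingers": 1},
    {"dp": [0, -0.4, -0.8], "turn": [0, 0, 0], "fingers": 1},
    {"dp": [0, 0, -0.9], "turn": [0, 0, 0], "fingers": 1}
  ]
}}

```text
clock: 12.62
eef_pos: [492.0, -136.2, 98.0]
tcp_rot: [-3.134, -0.003, 1.664]
contact_force: [0.9, -0.2, -0.7]
opening: 0.002
grasp_force: 0.0
```

>>> {"fn": "play_rows", "kwargs": {
  "rows": [
    {"dp": [0, 0, -0.9], "turn": [0, 0, 0], "fingers": 1},
    {"dp": [0, 0, -0.9], "turn": [0, 0, 0], "fingers": 1},
    {"dp": [0.4, 0, -0.8], "turn": [0, 0, 0], "fingers": 1},
    {"dp": [0.8, 0, -0.5], "turn": [0, 0, 0], "fingers": 1},
    {"dp": [0.85, 0, 0], "turn": [0, 0, 0], "fingers": 1}
  ]
}}

```text
clock: 13.03
eef_pos: [492.9, -55.3, 228.5]
tcp_rot: [3.133, 0.002, 1.663]
contact_force: [1.4, 0.6, -0.2]
opening: 0.0
grasp_force: 0.0
```

>>> {"fn": "play_rows", "kwargs": {
  "rows": [
    {"dp": [0.85, -0.1, 0], "turn": [0, 0, 0], "fingers": 1},
    {"dp": [0.85, -0.1, 0], "turn": [0, 0, 0], "fingers": 1},
    {"dp": [0.85, -0.1, 0], "turn": [0, 0, 0], "fingers": 1},
    {"dp": [0.85, -0.1, 0], "turn": [0, 0, 0], "fingers": 1},
    {"dp": [0.85, -0.1, 0], "turn": [0, 0, 0], "fingers": 1}
  ]
}}

```text
clock: 13.45
eef_pos: [453.7, 114.2, 223.9]
tcp_rot: [3.14, -0.0, 1.665]
contact_force: [1.0, -0.9, -1.2]
opening: 0.005
grasp_force: 0.0
```

>>> {"fn": "play_rows", "kwargs": {
  "rows": [
    {"dp": [0.85, 0, 0], "turn": [0, 0, 0], "fingers": 1},
    {"dp": [0.85, 0, 0], "turn": [0, 0, 0], "fingers": 1},
    {"dp": [0.85, 0, 0], "turn": [0, 0, 0], "fingers": 1},
    {"dp": [0.6, 0, 0], "turn": [0, 0, 0], "fingers": 1},
    {"dp": [0, 0, 0], "turn": [0, 0, 0], "fingers": 1}
  ]
}}

```text
clock: 13.87
eef_pos: [442.0, 242.3, 223.8]
tcp_rot: [3.14, -0.002, 1.668]
contact_force: [1.0, -0.5, 0.4]
opening: -0.002
grasp_force: 0.0
```

```bash
python3 -c "
from h import *
state();f=r.grab_frame('top');cv2.imwrite('pics/end.png',f['pixels'][:,:,::-1])
c=mask(f,(105,120,40),(125,255,255));c[:,:290]=0;c[:,420:]=0;c[:100]=0;c[230:]=0;c=big(c,15);print(cv2.boundingRect(c))
for k,z in((1,48),(0,4)):
  e=bf(cast(f,edge(c,k),z));print(fitl(e))
"
```

```text
t 13.87 tcp lf [[198.4 463.4]] z 223.8 yaw 95.56 F lf [[-0.6  1. ]] Fz 0.4 open -0.0
(307, 123, 86, 51)
(np.float32(-0.09263518), array([-258.55542,  696.1965 ], dtype=float32), 65)
(np.float32(-0.250881), array([-244.2414,  593.4939], dtype=float32), 40)
```

View pics/end.png

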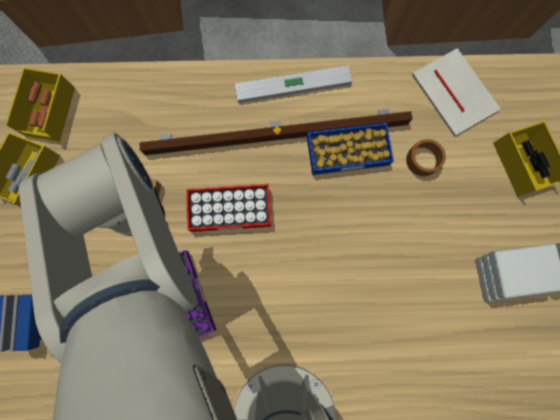

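The final view shows the blue tray at (350,148), flat and square (0.1–0.4°) a few millimetres from the board. The red tray (229,208) and tape roll (426,157) have not moved; the carton is hidden under the arm, which stayed well above it. I'm handing in.

```bash
python3 -c "
from rig import r
print(r.sign_off())"
```

```text
the job is handed in; nothing more can be done
None
```

The blue tray now stands flat and square to the stop board (within about 0.5°, gap about 3–6 mm) after five alternating pushes (left, right, left, right, left) with swings of 9.5–10°; the red tray and tape roll look unmoved, and the carton was hidden behind the arm in the final view, though nothing touched it.

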